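# Check the fridge stabiliser's live terminal with the pen tester

## Robot

A 6-joint arm with a two-finger parallel gripper is mounted at the origin on the work surface. World frame = base frame: x ahead of the robot, y to its left, z up, the work surface at z = 0. Lengths are in m, angles in rad, forces in N, time in s.
With the tool pointing down it reaches from about 0.35 to 0.775 m from the base axis. Payload 7.3 kg.
Tool frame: the origin (TCP) lies at the very end of the fingers, on their centre line; the grasp point (between the pads) lies 19 mm behind it (robot.tcp_to_grasp is the distance from the TCP to the grasp point, in m); x points along the fingers, y is the direction in which the jaws open and shut, and the axes are right-handed (so a half turn about x gives the same grasp; the last joint's range is limited). The gripper opens to 92 mm and grips with 3 to 60 N. Pads are 19 mm wide; open, the fingers measure 130 mm over their backs; the gripper's body (75 mm by 190 mm) begins 47 mm behind the grasp point.
Start: joints at [-1.371, 0.342, 1.524, -0, 1.275, -0.146], TCP at [0.178, -0.494, 0.227] pointing down, gripper open.
Joint ranges: [-2.53, 2.53], [-0.77, 2.02], [0.04, 2.7], [-1, 4.14], [0.28, 2.66], [-3.11, 3.11]. Speed limits (rad/s): [2.57, 2.57, 3.14, 3.14, 3.14, 3.14].

## Interface

Orientations are given as [roll, pitch, yaw] about the fixed x, y, z axes, in that order (R = Rz(yaw) Ry(pitch) Rx(roll)).
In Python, from cell import robot gives the robot as it stands.
- The arm moves only by the tool move_arm, never from a script. Its argument "increments" is a list of rows, each a list of 4 numbers: the shift along the tool's x, y, z normalised to -1 to 1, where 1 is 40 cm, then the turn about the tool's x normalised to -1 to 1, where 1 is 60 degrees. In form: [[dx, dy, dz, twist], ...]. A call has 1 to 5 rows; each row is the pose to reach, as a shift and turn from the pose commanded when the call began, along the tool's axes at that moment; what a row does not reach only later rows make up. A row lasts 1/8 s, in which the tool goes at most 62.5 mm and 10.7 degrees, less where a joint would pass 70% of its speed; a pose out of reach is approached as far as the arm can. A call with a number of a shift or a turn outside -1 to 1 is refused whole. A call with a gripper value outside its range is refused whole. "gripper" is the closure, from 0 (fully open) to 1 (shut), set as the call begins (left out, the last holds). The fingers move at their own pace and stop on an object; "squeeze" is the grip in N (left out, the last holds). Time passes only in rows, so rows that repeat a pose let the fingers close. It gives the time, the measured TCP pose, the force and the opening at its end, in the units of the state.
- robot.observe(): the state, without advancing time (a new reading comes with each control period).
- robot.read_camera(name): name is "scene" or "top" or "wrist"; returns the picture (480x640x3 uint8, red, green, blue); there is no depth.
- robot.camera_params(name): a dict with "fx", "fy", "cx", "cy" (pixels), "R" (3x3) and "t" (3): a world point X has camera coordinates R X + t; the wrist camera has in their place "tool_from_camera" (4x4, takes a point from camera to tool coordinates, whose origin is the TCP and whose axes are the tool frame's). Camera axes: x right, y down, z forward; pixel columns grow to the right and rows downward; lengths in m; the calibration is good to about 2 mm. The wrist camera is an equidistant fisheye: a pixel r from the principal point sees the ray r / f radians off the axis. A picture is of the moment at which its call begins: read the wrist's pose just before it. camera_params takes no time and is no camera call.
- robot.hand_in(): hands the job in, once; it reports no verdict.
The state is a dict: "time": time; "qpos": joint angles; "qvel": joint speeds; "joint_efforts": joint torques, N m; "tool_pos": TCP position; "tool_rot": TCP orientation; "contact_force": force on the tool from outside, world axes, zero at the start; "torque": the same for the moment, N m; "opening": finger opening in m.
Only numpy, scipy, OpenCV 4.12 (cv2) and the standard library are available. Lean on these libraries where they do the work, as an engineer would, in place of code of your own. Each camera call takes 0.05 s, during which the arm holds its last target.

## Task

The fridge's voltage stabiliser lies face up on the kitchen shelf: push its yellow terminal cover open until it clicks into its catch and stays there. Then take the orange pen tester from the tool rack and hold it upright with its spring tip on the screw of the red live terminal, pressing lightly so that the tip gives part-way without bottoming. Finish while still holding it there; let nothing touch the blue and green terminals, and do not disturb the jug, the two tumblers or the tea tin.

Things in the scene. Friction and masses are not known exactly. Their poses are not given: they have to be found in the camera images.
- stabiliser: Cream wall-type voltage stabiliser, fixed on its back: 180 (x) x 280 (y) x 90 mm high, voltmeter and red switch at its +y end; origin centre of underside, z up. Terminal bay: opening 92 (x) x 40 (y) mm in the top face, centre x 0, y -94 mm; three terminals in a row along x, 24 mm apart, in any order. Catch housing, 106 mm high, at x 53 to 67, y -39 to -23; cover rails at x +-57, 96 mm high
- cover (a joint): Slide of the yellow cover over the bay, in m: 0 shut, 0.050 fully open at a hard stop, growing towards the stabiliser's +y. Starts at 0 to 0.010, the screws hidden. Friction about 1 N; from 0.040 to 0.0445 a spring ball resists (about 6 N in all), beyond that the cover snaps on towards 0.050 and is kept from running back. Clicked in: above 0.047
- cover_push (a point): Moves with the cover: middle of the -y face of the cover's upright finger rib, the face to push towards +y. Rib 50 long (x), 8 thick (y), 14 mm tall: its top is 7 mm above this point, the cover plate's top 7 mm below it (93.5 mm above the shelf). Axes as the stabiliser's. The top of the stabiliser is clear for 26 mm or more behind the rib (-y)
- term_live: Terminal with a RED plate 19 x 24 mm under a 12 mm brass screw head; fixed in the bay. Origin: centre of its underside; screw top 6 mm above it. The tip belongs on this one
- live_spot (a point): Centre of the top of the red terminal's screw head (flat, 12 mm across, 87 mm above the shelf and 3 mm below the stabiliser's face); z up
- term_neutral: The like terminal with a BLUE plate: touch with nothing
- term_earth: The like terminal with a GREEN plate: touch with nothing
- rack: Wooden tool rack, fixed, 60 (x) x 150 (y) x 75 mm high; origin centre of underside. The tester stands in the 12 mm hole in the middle of its top; two screwdrivers (24 mm handles, tops 141 mm above the shelf) are fixed at y +-52 mm, so fingers that close along the rack's x have room
- tester: Pen tester, 133 mm long, about 70 g, upright in the rack. Origin: underside of the handle (shoulder resting on the rack top, 75 mm above the shelf); z along the pen to its cap. Orange round handle 20 mm wide, z 0 to 75 mm; black cap 16 mm wide to 83; shaft 8 mm wide down to -36; steel tip 4 mm wide down to -50. Raise it 50 mm to leave the rack; grip it about z 45 mm, from above
- tester_point (a point): The very point of the tester's spring tip, on the pen's axis, 50 mm below the tester's origin when not pressed in; z along the pen towards the cap
- probe_tip (a joint): How far the tester's spring tip is pressed in, in m: 0 = out, 0.009 = bottomed. About 0.6 N at the start of its travel, growing 0.4 N per mm to 4.2 N at the bottom, stiff beyond
- jug: White ceramic jug, 175 mm tall, 104 mm wide with a handle to its +x reaching 84 mm from the axis; origin centre of underside. Bystander
- tumbler_a: Glass tumbler 85 mm tall, 70 mm wide at the rim; origin centre of underside. Bystander
- tumbler_b: Second glass tumbler, the same
- tea_tin: Aluminium tea tin, 74 mm wide, 105 mm tall with its knob; origin centre of underside. Bystander
There are look-alikes about, which are no part of the job. Of the things shaped like the rack, the wooden one is meant.

How it is judged:
On the way, in this order (a step that is already met when the one before it is completed fails the run):
1. the terminal cover is pushed open past its spring catch and stays there (value of joint cover above 0.047 m), for 0.3 s.
2. the tester, held by the fingers, stands upright with its tip lightly on the red terminal's screw (contact force between tester and term_live between 0.5 and 6 N and angle between tester's own z axis and vertical below 0.17 rad and horizontal distance between tester_point and live_spot below 0.006 m and contact force between the fingers and tester above 1 N), for 0.5 s.
At the end, for the whole second after the job is handed in: Cover clicked in (over 47 of 50 mm); the fingers hold the tester still and upright within 10 degrees, leaning on nothing else, its tip within 6 mm of the centre of the red terminal's screw, pressing 0.5 to 6 N, spring tip in but not bottomed (0.3 to 8.8 of 9 mm) (all of step 2 and value of joint cover above 0.047 m and value of joint probe_tip between 0.0003 and 0.0088 m and linear speed of tester below 0.02 m/s and contact force between tester and stabiliser below 0.3 N and contact force between tester and rack below 0.3 N); the arm keeps its last pose, push and grip.
It fails at once if something touches the blue or the green terminal (contact force between any of term_neutral, term_earth and anything else above 0.3 N).
It fails at once if the tester is pressed hard on the live terminal (over 12 N) (contact force between tester and term_live above 12 N).
It fails at once if a bystander is shifted by more than 25 mm or tipped (distance of any of jug, tumbler_a, tumbler_b, tea_tin from where it was at the start of the episode above 0.025 m or angle between any of jug, tumbler_a, tumbler_b, tea_tin's own z axis and vertical above 0.3 rad).
It also fails if it takes over 51 s, if anything falls off the work surface, if the arm or the gripper's body presses on something with over 40 N, if the wrist force passes 120 N, or if a joint passes its speed limit or range.

## Working session

There is one attempt and no reset: what is moved stays moved. The work goes in short steps, Python scripts to look and compute and a tool call to move; the robot and the scene stay as the last step left them, time stands still between calls to the robot, and variables do not carry over. Pictures are saved under pics/ and viewed, and the job is handed in when it is done.

Besides the shell and the picture viewer there is one more tool, called after "Call:" as name(argument=value, ...), one argument or row to a line, values as JSON. move_arm: Moves the arm, as the interface text tells. Its arguments: {"type":"object","properties":{"increments":{"type":"array","items":{"type":"array","items":{"type":"number"}}},"gripper":{"type":"number"},"squeeze":{"type":"number"}},"required":["increments"]}

```bash
ls; mkdir -p pics; python3 - <<'E'
from cell import robot
import cv2
print(robot.observe())
for n in ["scene","top","wrist"]:
    p=robot.camera_params(n); print(n,p)
    cv2.imwrite(f"pics/{n}0.png",robot.read_camera(n)[:,:,::-1])
print(robot.tcp_to_grasp)
E
```

```text
pics
{'time': 0.0, 'qpos': array([-1.37102061e+00,  3.42740361e-01,  1.52502840e+00, -1.87463635e-05,
        1.27540857e+00, -1.45973039e-01]), 'qvel': array([ 1.19383626e-03,  5.17940469e-04,  9.24504690e-04, -8.15861795e-05,
        4.16351668e-04,  4.69332621e-04]), 'joint_efforts': array([-2.46486015e-03, -4.31256795e+01, -2.44222176e+01,  7.16584828e-02,
        5.60771464e-02, -1.44944620e-04]), 'tool_pos': array([ 0.17786837, -0.49350825,  0.22603185]), 'tool_rot': array([-1.70545785,  1.56921156,  1.78188903]), 'contact_force': array([-0.75188357, -0.96731086, -0.94386445]), 'torque': array([-0.03053045, -0.00902306, -0.00343093]), 'opening': 0.0915419771923281}
scene {'fx': 562.8310649975518, 'fy': 562.8310649975518, 'cx': 313.4890225075759, 'cy': 243.46512300440372, 'R': array([[ 0.77548981,  0.63124713, -0.01194218],
       [ 0.35600838, -0.45282249, -0.81744103],
       [-0.52141499,  0.62966567, -0.57588849]]), 't': array([-0.35251669, -0.19123544,  1.47338439])}
top {'fx': 506.88814788095493, 'fy': 506.88814788095493, 'cx': 319.3866011267139, 'cy': 235.86341162810507, 'R': array([[-0.02434723, -0.9996981 ,  0.0033054 ],
       [-0.98837005,  0.02357462, -0.15022945],
       [ 0.15010617, -0.00692463, -0.98864563]]), 't': array([-0.13152661,  0.55983567,  1.18160084])}
wrist {'fx': 371.64829954431775, 'fy': 371.64829954431775, 'cx': 323.97697453711794, 'cy': 237.3333924203459, 'tool_from_camera': array([[-1.17647389e-03, -2.92279969e-01,  9.56332074e-01,
        -1.58210189e-01],
       [ 9.99999221e-01,  5.41195310e-05,  1.24673329e-03,
         7.89080727e-04],
       [-4.16151410e-04,  9.56332796e-01,  2.92279678e-01,
        -7.98855365e-02],
       [ 0.00000000e+00,  0.00000000e+00,  0.00000000e+00,
         1.00000000e+00]])}
0.0188
```

View pics/scene0.png

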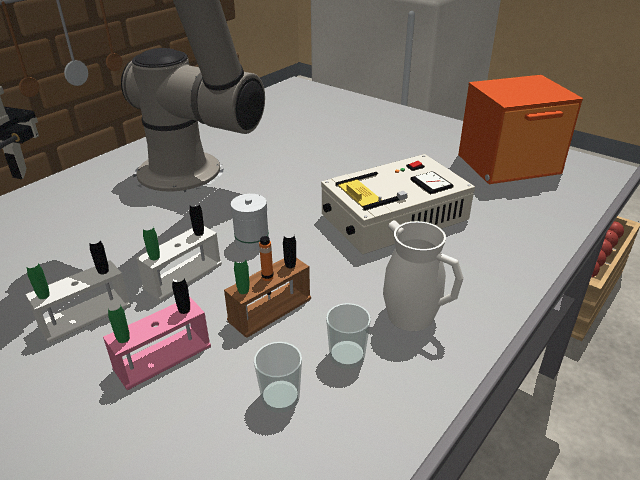

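View pics/top0.png

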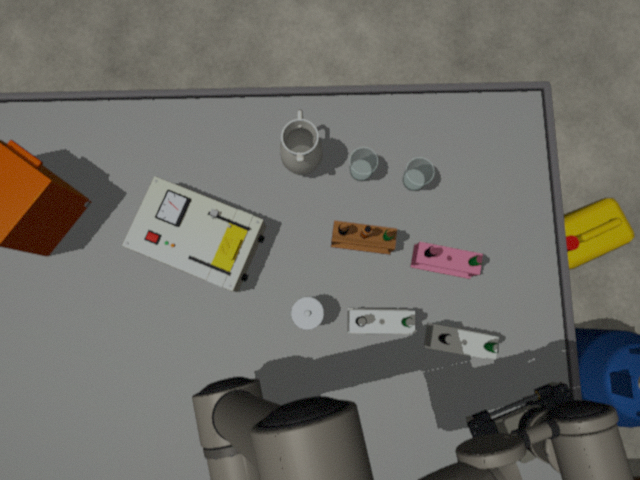

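View pics/wrist0.png

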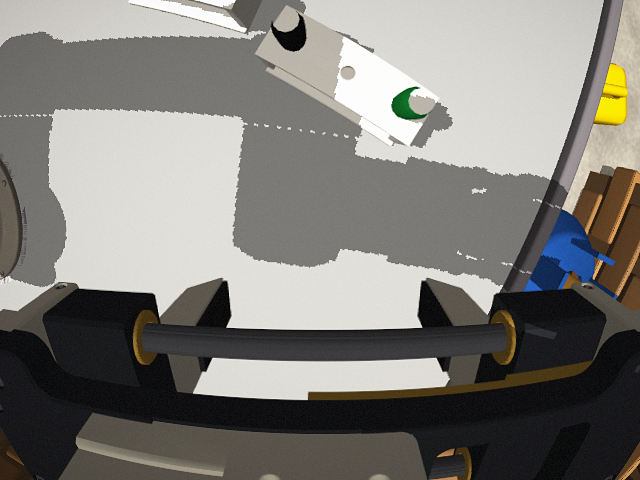

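The scene picture shows the wooden rack with the orange pen at (266,258). The rack look-alikes are pink (158,340), white (180,262) and grey (75,300). The stabiliser is at (397,198), with its yellow cover at (357,191). I'll enlarge the crops before measuring.

```bash
python3 - <<'E'
import cv2
t=cv2.imread("pics/top0.png"); s=cv2.imread("pics/scene0.png")
cv2.imwrite("pics/c1.png",cv2.resize(t[165:305,110:280],None,fx=4.5,fy=4.2,interpolation=cv2.INTER_CUBIC))
cv2.imwrite("pics/c1.png",cv2.resize(t[170:300,115:275],None,fx=4.5,fy=4.5,interpolation=cv2.INTER_CUBIC))
cv2.imwrite("pics/c2.png",cv2.resize(t[205:265,320:410],None,fx=8,fy=8,interpolation=cv2.INTER_CUBIC))
cv2.imwrite("pics/c3.png",cv2.resize(s[140:270,315:475],None,fx=5,fy=4.5,interpolation=cv2.INTER_CUBIC)[:600])
cv2.imwrite("pics/c4.png",cv2.resize(s[225:335,215:325],None,fx=5,fy=5,interpolation=cv2.INTER_CUBIC))
E
```

```text
(no output)
```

View pics/c1.png

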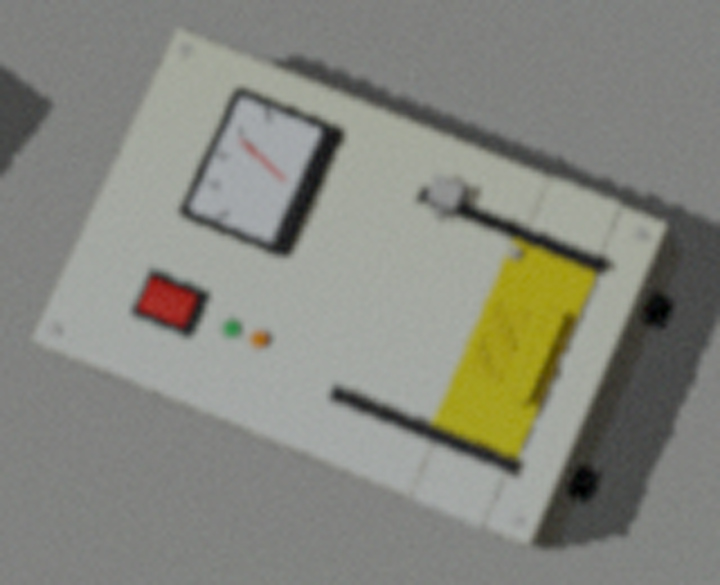

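View pics/c2.png

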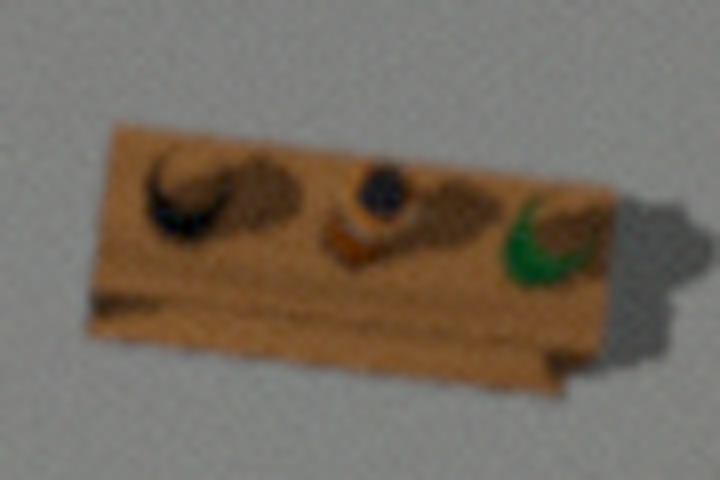

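View pics/c3.png

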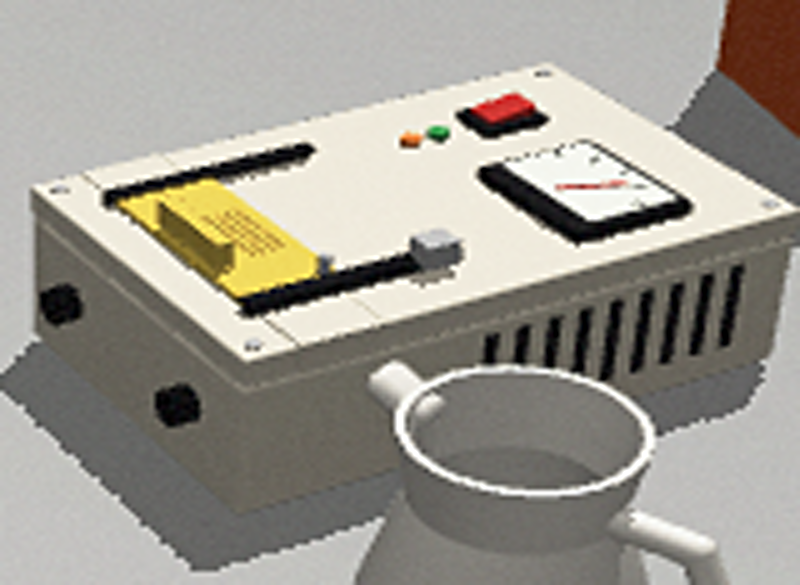

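View pics/c4.png

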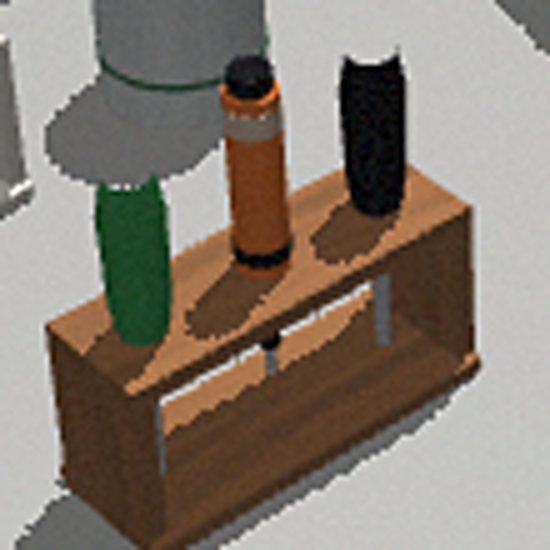

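```bash
cat > h.py <<'E'
import numpy as np, cv2
from cell import robot
from scipy.spatial.transform import Rotation as Ro
from scipy.optimize import least_squares
def P(n):
    p=robot.camera_params(n); return p
def proj(n,X):
    p=P(n); c=np.asarray(X)@p["R"].T+p["t"]; return np.stack([p["fx"]*c[...,0]/c[...,2]+p["cx"],p["fy"]*c[...,1]/c[...,2]+p["cy"]],-1)
def back(n,uv,z):
    p=P(n); uv=np.atleast_2d(uv).astype(float)
    d=np.c_[(uv[:,0]-p["cx"])/p["fx"],(uv[:,1]-p["cy"])/p["fy"],np.ones(len(uv))]@p["R"]
    C=-p["R"].T@p["t"]; s=(z-C[2])/d[:,2]; return C+d*s[:,None]
def toolT(o):
    T=np.eye(4); T[:3,:3]=Ro.from_euler("xyz",o["tool_rot"]).as_matrix(); T[:3,3]=o["tool_pos"]; return T
def wback(o,uv,z):
    p=robot.camera_params("wrist"); uv=np.atleast_2d(uv).astype(float)
    d=uv-[p["cx"],p["cy"]]; r=np.linalg.norm(d,axis=1); th=r/p["fx"]
    v=np.c_[d/np.maximum(r,1e-9)[:,None]*np.sin(th)[:,None],np.cos(th)]
    T=toolT(o)@p["tool_from_camera"]; w=v@T[:3,:3].T; C=T[:3,3]; s=(z-C[2])/w[:,2]; return C+w*s[:,None]
def wproj(o,X):
    p=robot.camera_params("wrist"); T=np.linalg.inv(toolT(o)@p["tool_from_camera"]); X=np.atleast_2d(X)
    c=X@T[:3,:3].T+T[:3,3]; h=np.linalg.norm(c[:,:2],axis=1); th=np.arctan2(h,c[:,2])
    return c[:,:2]/h[:,None]*(th*p["fx"])[:,None]+[p["cx"],p["cy"]]
E
python3 - <<'E'
from h import *
np.set_printoptions(precision=4,suppress=True)
tc=np.array([[180,30],[35,340],[535,545],[668,225]])/4.5+[115,170]
sc=np.array([[800,212],[545,65],[30,190],[245,365]])/[5,4.5]+[315,140]
L=np.array([[.09,.14],[-.09,.14],[-.09,-.14],[.09,-.14]])
A=back("top",tc,.09);B=back("scene",sc,.09)
for M in(A,B):
    print(M[:,:2]); print(np.linalg.norm(M-np.roll(M,1,0),axis=1))
    f=lambda q:((L@np.array([[np.cos(q[2]),np.sin(q[2])],[-np.sin(q[2]),np.cos(q[2])]])+q[:2])-M[:,:2]).ravel()
    r=least_squares(f,[.5,.2,-.38]); print("pose",r.x,np.degrees(r.x[2]),r.cost**.5)
q=r.x
for n,cap in(("top",[[368,228.75]]),("scene",[[265,238.2]])): print(n,back(n,cap,.155 if n=="scene" else .158))
print("rack top corners",back("top",np.array([[115,122],[617,188],[605,352],[92,292]])/8+[320,205],.075)[:,:2])
print("camC",-P("top")["R"].T@P("top")["t"])
for n,uv in(("jug",[300,135]),("jugspout",[299,163]),("jughandle",[300,113])): print(n,back("top",[uv],.17))
print("tumb",back("top",[[364,160],[418,172]],.085)); print("tin",back("top",[[307,312]],.1))
# rib
print("rib",back("top",np.array([[572,315],[533,402]])/4.5+[115,170],.100)[:,:2])
E
```

```text
[[ 0.6998  0.2397]
 [ 0.5375  0.31  ]
 [ 0.4265  0.0534]
 [ 0.5898 -0.0152]]
[0.2776 0.1769 0.2796 0.1771]
pose [ 0.5634  0.147  -0.4066] -23.294112443262332 0.0024797232969664
[[ 0.7076  0.2373]
 [ 0.543   0.3074]
 [ 0.4348  0.052 ]
 [ 0.598  -0.0183]]
[0.2782 0.1789 0.2774 0.1777]
pose [ 0.5708  0.1446 -0.4035] -23.119015556000246 0.0020577126089051986
top [[ 0.5522 -0.251   0.158 ]]
scene [[ 0.5539 -0.2473  0.155 ]]
rack top corners [[ 0.588  -0.181 ]
 [ 0.5647 -0.3283]
 [ 0.5162 -0.3225]
 [ 0.5375 -0.1728]]
camC [ 0.3728 -0.1365  1.2527]
jug [[ 0.7654 -0.1064  0.17  ]]
jugspout [[ 0.7009 -0.103   0.17  ]]
jughandle [[ 0.8168 -0.1074  0.17  ]]
tumb [[ 0.7305 -0.2555  0.085 ]
 [ 0.698  -0.3828  0.085 ]]
tin [[ 0.3753 -0.1125  0.1   ]]
rib [[0.5424 0.033 ]
 [0.4983 0.0529]]
```

```bash
cat >> h.py <<'E'
def inc(pos,yaxis=None,o=None):
    """increments (normalised) to bring TCP to pos, tool y along yaxis (world xy angle, rad)"""
    o=o or robot.observe(); T=toolT(o); d=T[:3,:3].T@(np.array(pos)-T[:3,3])
    tw=0
    if yaxis is not None:
        y=T[:3,:3].T@np.array([np.cos(yaxis),np.sin(yaxis),0]); tw=np.arctan2(y[2],y[1])
    return np.round(np.r_[d/.4,np.degrees(tw)/60],4), np.degrees(tw)
E
python3 - <<'E'
from h import *
np.set_printoptions(precision=4,suppress=True)
o=robot.observe();print(toolT(o))
q=np.array([.567,.146,-.405]); c,s=np.cos(q[2]),np.sin(q[2]);R=np.array([[c,-s],[s,c]])
print("rib in stab", (np.array([[0.5424,0.033],[0.4983,0.0529]])-[.5634,.147])@R)
print("fingers hover",R@[0,-.15]+q[:2])
for a in(q[2],q[2]+np.pi): print(inc([*(R@[0,-.15]+q[:2]),.2],a))
E
```

```text
[[-0.0002  0.3389 -0.9408  0.1779]
 [ 0.0011 -0.9408 -0.3389 -0.4936]
 [-1.     -0.0011 -0.0001  0.2262]
 [ 0.      0.      0.      1.    ]]
rib in stab [[ 0.0256 -0.1131]
 [-0.0228 -0.1121]]
fingers hover [0.5079 0.0081]
(array([ 0.0667, -0.9005, -1.2013, -0.783 ]), np.float64(-46.982377722541784))
(array([ 0.0667, -0.9005, -1.2013,  2.217 ]), np.float64(133.01762227745823))
```

Candidates for the rack are the wooden one at scene (268,293), pink (158,340), white (180,262) and grey (75,300). The close crop shows the orange pen with a black cap standing in the wooden one, so that is the rack I want. The yellow cover is on the stabiliser, at about (357,191). I'll move over to the stabiliser first with the fingers closed.

Call:
move_arm(
  increments=[
    [0.03,-0.18,-0.24,-0.16],
    [0.05,-0.3,-0.4,-0.32],
    [0.05,-0.4,-0.53,-0.48],
    [0.05,-0.5,-0.67,-0.64],
    [0.06,-0.56,-0.75,-0.78],
  ],
  gripper=1,
  squeeze=10,
)

```text
time: 0.78
tool_pos: [0.3503, -0.232, 0.206]
tool_rot: [1.273, 1.57, -0.701]
contact_force: [0.5, -0.7, -0.6]
opening: 0.0466
```

```bash
python3 - <<'E'
from h import *
print(robot.observe()["tool_pos"],inc([.508,.008,.2],-.405))
E
```

```text
[ 0.35034684 -0.23203005  0.20596222] (array([ 0.0149,  0.1268, -0.7067,  0.0013]), np.float64(0.07944340178070829))
```

Call:
move_arm(
  increments=[
    [0,0.03,-0.15,0],
    [0,0.06,-0.3,0],
    [0.01,0.09,-0.45,0],
    [0.01,0.11,-0.6,0],
    [0.01,0.12,-0.69,0],
  ],
)

```text
time: 1.4
tool_pos: [0.504, 0.0031, 0.2016]
tool_rot: [-1.69, 1.57, 2.616]
contact_force: [-0.0, -0.7, 1.1]
opening: 0.0008
```

```bash
python3 - <<'E'
from h import *
o=robot.observe();print(o["tool_pos"],o["opening"],inc([.508,.008,.2],-.405))
cv2.imwrite("pics/w1.png",robot.read_camera("wrist")[:,:,::-1])
E
```

```text
[0.50396701 0.00311532 0.2015593 ] 0.0007935589466841979 (array([ 0.0039,  0.0044, -0.0152, -0.001 ]), np.float64(-0.0580642690620101))
```

View pics/w1.png

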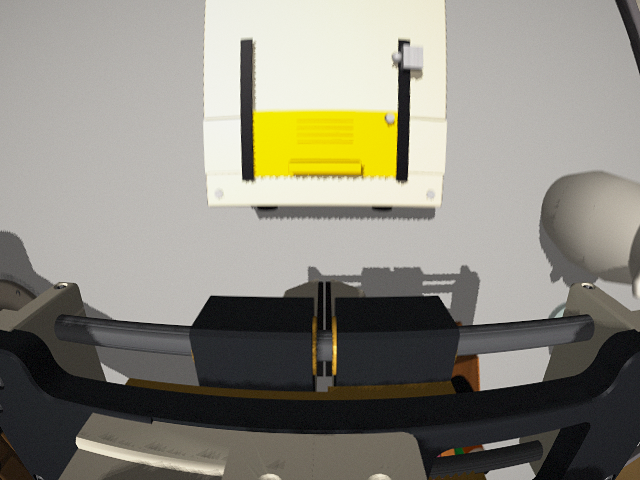

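```bash
python3 - <<'E'
import cv2
w=cv2.imread("pics/w1.png")
cv2.imwrite("pics/w1c.png",cv2.resize(w[20:220,195:455],None,fx=3,fy=3,interpolation=cv2.INTER_CUBIC))
E
```

```text
(no output)
```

View pics/w1c.png

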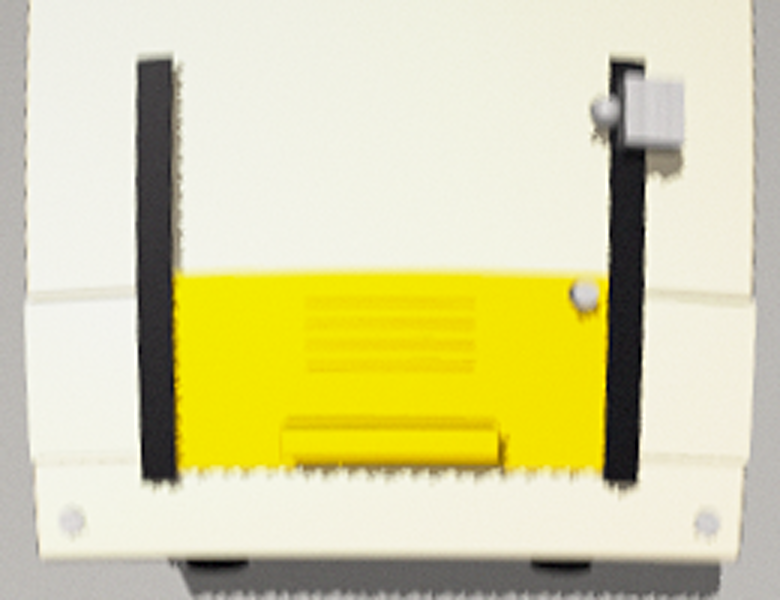

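```bash
python3 - <<'E'
from h import *
np.set_printoptions(precision=4,suppress=True)
o=robot.observe()
W=lambda uv,z:wback(o,np.array(uv)/3+[195,20],z)[:,:2]
fc=W([[42,556],[738,558]],.09); h=W([[626,76],[684,78],[684,144],[626,142]],.106); rib=W([[283,430],[497,430],[497,464],[283,463]],.1075)
print("front",fc,np.linalg.norm(fc[0]-fc[1])); print("housing",h); print("rib",rib)
print("rear",W([[30,0],[752,0]],.09))
# fit pose: front corners + housing
L=np.array([[-.09,-.14],[.09,-.14],[.053,-.023],[.067,-.023],[.067,-.039],[.053,-.039]]);M=np.r_[fc,h]
f=lambda q:((L@np.array([[np.cos(q[2]),np.sin(q[2])],[-np.sin(q[2]),np.cos(q[2])]])+q[:2])-M).ravel()
r=least_squares(f,[.5,.2,-.38]);q=r.x;print(q,np.degrees(q[2]),f(q).reshape(-1,2))
c,s=np.cos(q[2]),np.sin(q[2]);R=np.array([[c,-s],[s,c]])
print("rib stab",(rib-q[:2])@R)
E
```

```text
front [[ 0.4344  0.0602]
 [ 0.5976 -0.0103]] 0.17780458138023306
housing [[0.6107 0.1106]
 [0.6235 0.1058]
 [0.6171 0.0911]
 [0.6043 0.0961]]
rib [[0.5063 0.0645]
 [0.5509 0.0454]
 [0.548  0.0382]
 [0.5032 0.0576]]
rear [[0.4905 0.1914]
 [0.6546 0.1214]]
[ 0.5712  0.1533 -0.4077] -23.36150297683639 [[-0.0013  0.0002]
 [ 0.0007 -0.0007]
 [ 0.0001  0.0005]
 [ 0.0001 -0.0002]
 [ 0.0002 -0.0002]
 [ 0.0001  0.0004]]
rib stab [[-0.0244 -0.1072]
 [ 0.0241 -0.107 ]
 [ 0.0243 -0.1149]
 [-0.0245 -0.1148]]
```

```bash
cat >> h.py <<'E'
Q=np.array([.5712,.1533,-.4077]);_c,_s=np.cos(Q[2]),np.sin(Q[2]);RS=np.array([[_c,-_s],[_s,_c]])
def stab(x,y,z): return np.r_[RS@[x,y]+Q[:2],z]
E
python3 - <<'E'
from h import *
print(stab(0,-.145,.099),inc(stab(0,-.145,.099),Q[2]))
E
```

```text
[0.51370766 0.0201849  0.099     ] (array([ 0.2566,  0.0049, -0.0411,  0.0024]), np.float64(0.14425190470449434))
```

Call:
move_arm(
  increments=[
    [0.06,0.005,-0.04,0],
    [0.12,0.005,-0.041,0],
    [0.18,0.005,-0.041,0],
    [0.23,0.005,-0.041,0],
    [0.255,0.005,-0.041,0],
  ],
)

```text
time: 2.08
tool_pos: [0.5108, 0.0147, 0.0988]
tool_rot: [-1.212, 1.569, 3.093]
contact_force: [-0.8, 0.1, -0.1]
opening: 0.0007
```

```bash
python3 - <<'E'
from h import *
o=robot.observe();print(o["tool_pos"],o["contact_force"],inc(stab(0,-.145,.099),Q[2]))
cv2.imwrite("pics/w2.png",robot.read_camera("wrist")[:,:,::-1])
E
```

```text
[0.51082274 0.01465643 0.09878325] [-0.7666689   0.12265264 -0.10662387] (array([-0.0006,  0.0011, -0.0155, -0.0006]), np.float64(-0.03506104366215564))
```

View pics/w2.png

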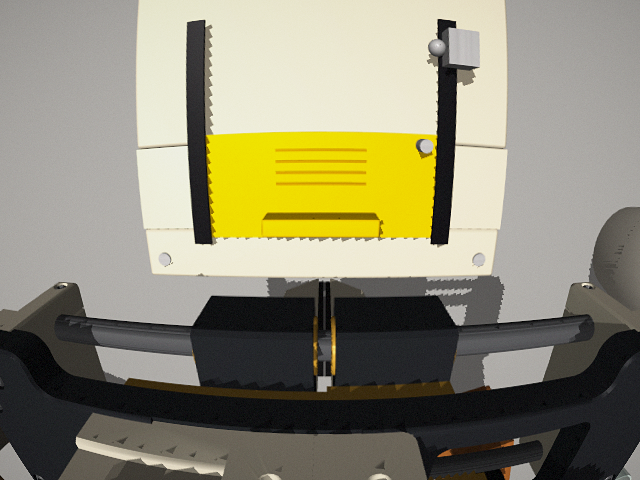

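```bash
python3 - <<'E'
from h import *
import cv2
w=cv2.imread("pics/w2.png")
cv2.imwrite("pics/w2c.png",cv2.resize(w[10:285,130:515],None,fx=2,fy=2,interpolation=cv2.INTER_CUBIC))
o=robot.observe();print(o["tool_pos"],o["tool_rot"])
E
```

```text
[0.51050743 0.01469842 0.09810085] [-1.24048854  1.56782707  3.06350572]
```

View pics/w2c.png

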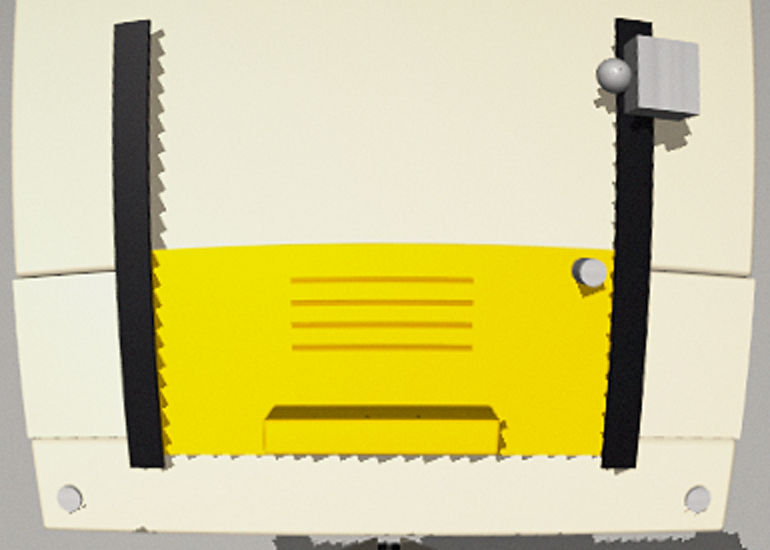

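```bash
python3 - <<'E'
from h import *
np.set_printoptions(precision=4,suppress=True)
o=robot.observe(); o["tool_pos"]=np.array([.51082,.01466,.09878])
W=lambda uv,z:wback(o,np.array(uv)/2+[130,10],z)[:,:2]
fc=W([[46,526],[721,531]],.09); h=W([[638,36],[697,43],[699,114],[638,110]],.106); rib=W([[265,418],[499,418],[499,455],[265,453]],.1075)
print(np.linalg.norm(fc[0]-fc[1]))
L=np.array([[-.09,-.14],[.09,-.14],[.053,-.023],[.067,-.023],[.067,-.039],[.053,-.039]]);M=np.r_[fc,h]
f=lambda q:((L@np.array([[np.cos(q[2]),np.sin(q[2])],[-np.sin(q[2]),np.cos(q[2])]])+q[:2])-M).ravel()
r=least_squares(f,[.5,.2,-.38]);q=r.x;print(q,np.degrees(q[2]),f(q).reshape(-1,2))
c,s=np.cos(q[2]),np.sin(q[2]);R=np.array([[c,-s],[s,c]])
print("rib stab",(rib-q[:2])@R, "tcp stab",(o["tool_pos"][:2]-q[:2])@R)
E
```

```text
0.1769285317183591
[ 0.5692  0.1497 -0.4124] -23.63135284501333 [[-0.0021  0.0001]
 [ 0.0009 -0.0008]
 [ 0.0001  0.0003]
 [ 0.0004 -0.0002]
 [ 0.0002 -0.0001]
 [ 0.0005  0.0006]]
rib stab [[-0.0241 -0.1059]
 [ 0.0248 -0.1057]
 [ 0.0252 -0.1138]
 [-0.0244 -0.1136]] tcp stab [ 0.0006 -0.1471]
```

Call:
move_arm(
  increments=[
    [0,0,-0.03,0],
    [0,0,-0.055,0],
    [0,0,-0.08,0],
    [0,0,-0.105,0],
    [0,0,-0.13,0],
  ],
)

```text
time: 2.75
tool_pos: [0.5325, 0.0632, 0.1001]
tool_rot: [1.475, 1.57, -0.504]
contact_force: [-0.2, -0.4, 1.0]
opening: 0.0001
```

```bash
sed -i 's/^Q=.*;_c/Q=np.array([.5692,.1497,-.410]);_c/' h.py; cat >> h.py <<'E'
def instab(p): return (np.asarray(p)[:2]-Q[:2])@RS
E
python3 - <<'E'
from h import *
o=robot.observe();print(o["tool_pos"],o["contact_force"],instab(o["tool_pos"]))
cv2.imwrite("pics/w3.png",robot.read_camera("wrist")[:,:,::-1])
E
```

```text
[0.53253033 0.06320227 0.10012096] [-0.15078312 -0.4071281   1.02669753] [ 0.00084829 -0.09394574]
```

View pics/w3.png

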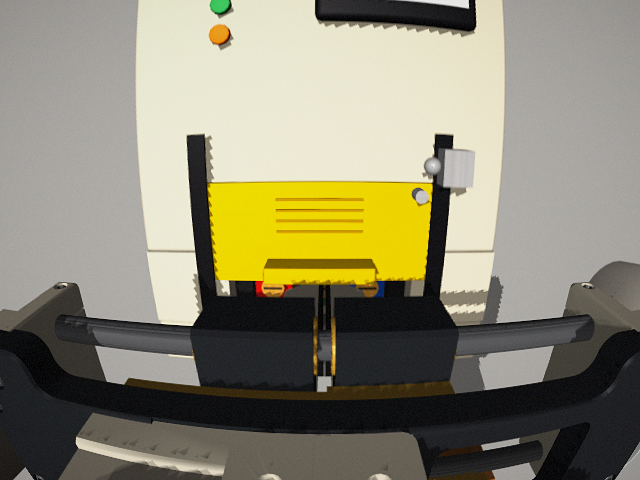

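The cover is moving. In the wrist picture the red terminal shows at (270,288), left of centre (stabiliser −x), and the blue at (372,288). I'll keep pushing slowly through the catch.

Call:
move_arm(
  increments=[
    [0,0,-0.015,0],
    [0,0,-0.03,0],
    [0,0,-0.04,0],
    [0,0,-0.048,0],
    [0,0,-0.052,0],
  ],
)

```text
time: 3.42
tool_pos: [0.5398, 0.0806, 0.0998]
tool_rot: [-0.258, 1.568, -2.237]
contact_force: [-4.2, -10.3, 3.9]
opening: 0.0008
```

```bash

python3 - <<'E'
from h import *
o=robot.observe();print(o["tool_pos"],o["contact_force"],instab(o["tool_pos"]))
cv2.imwrite("pics/w4.png",robot.read_camera("wrist")[:,:,::-1])
E
```

```text
[0.53982332 0.08063328 0.09981464] [ -4.18969534 -10.25786396   3.92264764] [ 0.00058868 -0.07505235]
```

View pics/w4.png

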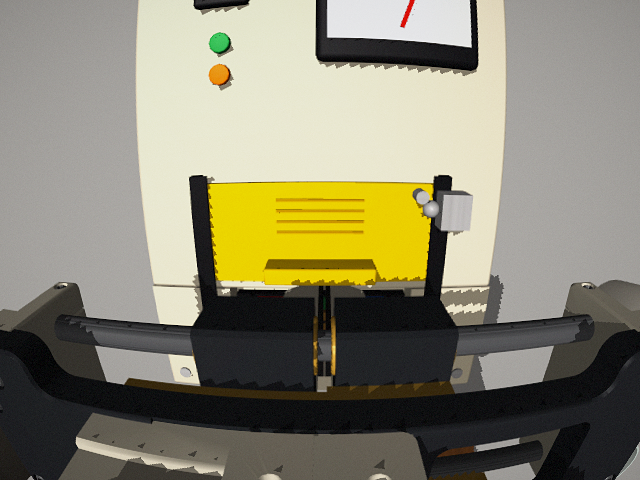

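Call:
move_arm(
  increments=[
    [0,0,-0.003,0],
    [0,0,-0.005,0],
    [0,0,-0.005,0],
  ],
)

```text
time: 3.85
tool_pos: [0.5399, 0.0807, 0.0999]
tool_rot: [-0.241, 1.565, -2.22]
contact_force: [-5.2, -14.0, 5.6]
opening: 0.0003
```

```bash

python3 - <<'E'
from h import *
o=robot.observe();print(o["tool_pos"],o["contact_force"],instab(o["tool_pos"]))
E
```

```text
[0.53986876 0.08072025 0.09985335] [ -5.18997846 -13.98409185   5.62295784] [ 0.00059568 -0.07495447]
```

Call:
move_arm(
  increments=[
    [0,0,0.02,0],
    [-0.1,0,0.08,0],
    [-0.2,0,0.12,0],
    [-0.3,0,0.15,0],
    [-0.35,0,0.15,0],
  ],
)

```text
time: 4.47
tool_pos: [0.518, 0.0281, 0.2424]
tool_rot: [2.086, 1.567, 0.106]
contact_force: [1.1, -0.5, -1.0]
opening: 0.0005
```

```bash

python3 - <<'E'
from h import *
o=robot.observe();print(o["tool_pos"],o["contact_force"],instab(o["tool_pos"]))
cv2.imwrite("pics/w5.png",robot.read_camera("wrist")[:,:,::-1])
E
```

```text
[0.51803139 0.02807824 0.2423572 ] [ 1.07594188 -0.4873846  -0.97187567] [ 0.00155178 -0.13193813]
```

View pics/w5.png

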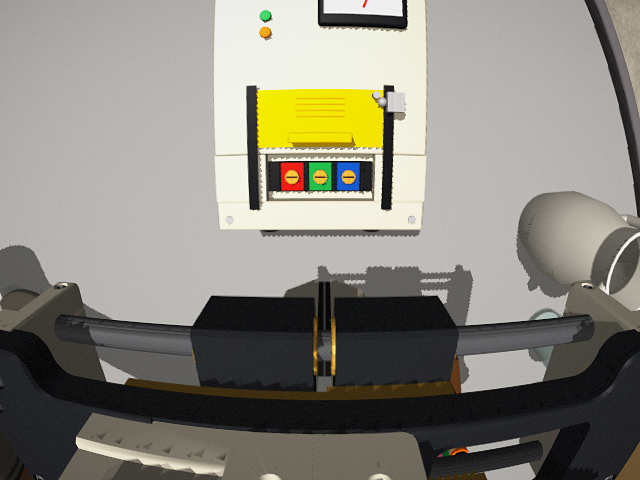

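```bash

python3 - <<'E'
from h import *
w=cv2.imread("pics/w5.png")
cv2.imwrite("pics/w5c.png",cv2.resize(w[80:240,210:430],None,fx=3.6,fy=3.6,interpolation=cv2.INTER_CUBIC))
o=robot.observe()
print(o["tool_pos"],o["tool_rot"],inc([.54,-.335,.26],np.radians(-9)))
E
```

```text
[0.51897691 0.02832313 0.24421642] [2.01436832 1.56362862 0.03484428] (array([-0.0393,  0.4095,  0.8125, -0.2403]), np.float64(-14.418097696968541))
```

View pics/w5c.png

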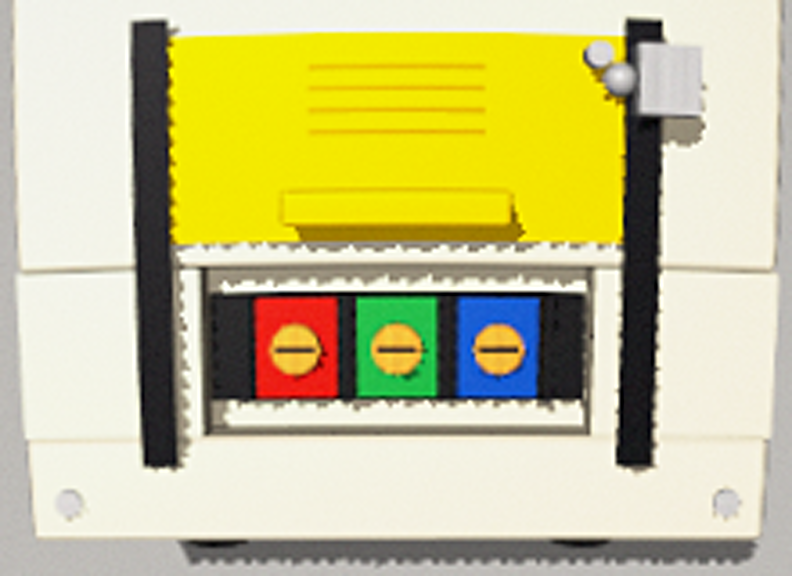

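```bash

python3 - <<'E'
from h import *
np.set_printoptions(precision=4,suppress=True)
o=robot.observe(); o["tool_pos"]=np.array([.51803139,.02807824,.2423572])
S=wback(o,np.array([[295,349],[397,349],[499,349]])/3.6+[210,80],.087);print(S[:,:2],[instab(s) for s in S])
rib=wback(o,np.array([[283,224],[511,224],[511,191],[283,191]])/3.6+[210,80],.1075);print([instab(s) for s in rib])
print(stab(-.024,-.094,0))
E
```

```text
[[0.5099 0.072 ]
 [0.532  0.0623]
 [0.5541 0.0528]] [array([-0.0234, -0.0948]), array([ 0.0007, -0.095 ]), array([ 0.0247, -0.0949])]
[array([-0.0241, -0.0644]), array([ 0.0255, -0.0644]), array([ 0.0254, -0.0572]), array([-0.024 , -0.0572])]
[0.5097 0.0731 0.    ]
```

Call:
move_arm(
  increments=[
    [-0.03,0.07,0.14,0],
    [-0.04,0.15,0.28,-0.1],
    [-0.04,0.22,0.42,-0.2],
    [-0.04,0.29,0.56,-0.24],
    [-0.04,0.36,0.7,-0.24],
  ],
  gripper=0,
)

```text
time: 5.15
tool_pos: [0.5384, -0.2836, 0.2551]
tool_rot: [2.996, 1.57, 1.269]
contact_force: [0.8, 0.4, -0.6]
opening: 0.0461
```

Call:
move_arm(
  increments=[
    [0,0.03,0.06,0],
    [0,0.04,0.11,0],
    [0,0.04,0.11,0],
    [0,0.04,0.11,0],
  ],
)

```text
time: 5.65
tool_pos: [0.5473, -0.3267, 0.2559]
tool_rot: [-3.003, 1.57, 1.553]
contact_force: [0.1, 0.4, -0.2]
opening: 0.0858
```

```bash

python3 - <<'E'
from h import *
o=robot.observe();print(o["tool_pos"],o["tool_rot"],o["opening"])
cv2.imwrite("pics/w6.png",robot.read_camera("wrist")[:,:,::-1])
o=robot.observe();print(o["tool_pos"])
E
```

```text
[ 0.54729598 -0.32671029  0.25594452] [-3.00347691  1.57013207  1.55318928] 0.08583983913888928
[ 0.54735545 -0.32662046  0.25616825]
```

View pics/w6.png

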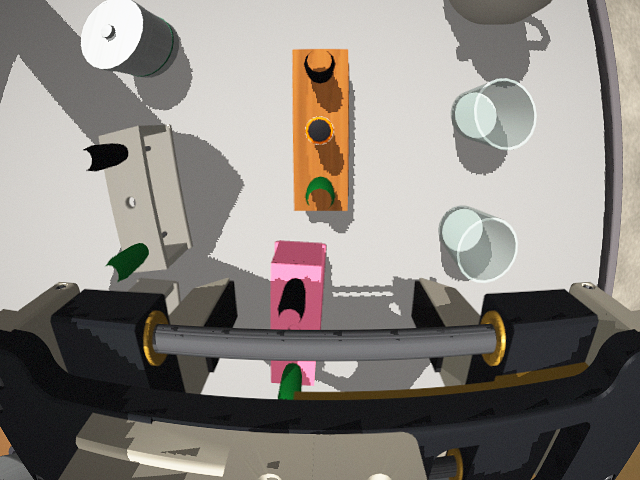

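```bash

python3 - <<'E'
from h import *
w=cv2.imread("pics/w6.png")
cv2.imwrite("pics/w6c.png",cv2.resize(w[40:220,270:370],None,fx=3.3,fy=3.3,interpolation=cv2.INTER_CUBIC))
o=robot.observe()
for uv,z in (([319,129.5],.158),([295.5,50],.075),([348.5,49.5],.075),([349,209.5],.075),([294,209.5],.075)): print(uv,wback(o,uv,z)[0])
E
```

```text
[319, 129.5] [ 0.55704211 -0.25024621  0.158     ]
[295.5, 50] [ 0.54654741 -0.17435361  0.075     ]
[348.5, 49.5] [ 0.59350819 -0.18128878  0.075     ]
[349, 209.5] [ 0.57203129 -0.32837345  0.075     ]
[294, 209.5] [ 0.5211114  -0.32039512  0.075     ]
```

View pics/w6c.png

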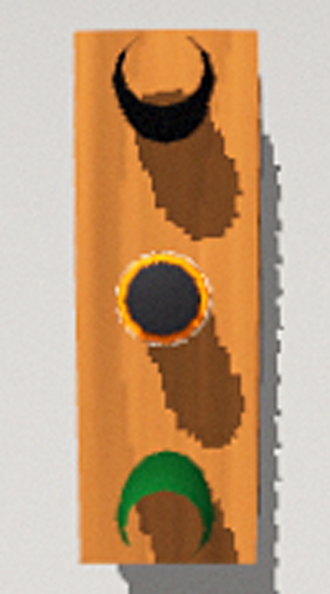

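```bash

python3 - <<'E'
from h import *
print(inc([.5575,-.251,.102],np.radians(-9.1)))
E
```

```text
(array([ 0.3855, -0.0043, -0.1906,  0.0033]), np.float64(0.19710140797474657))
```

First I'll go across at height, then straight down.

Call:
move_arm(
  increments=[
    [0.03,0,-0.1,0],
    [0.05,-0.004,-0.19,0],
    [0.05,-0.004,-0.19,0],
    [0.05,-0.004,-0.19,0],
  ],
)

```text
time: 6.2
tool_pos: [0.5577, -0.2525, 0.2367]
tool_rot: [0.861, 1.569, -0.866]
contact_force: [0.1, -0.6, 0.3]
opening: 0.092
```

```bash

python3 - <<'E'
from h import *
o=robot.observe();print(o["tool_pos"],o["opening"]);print(inc([.5575,-.251,.102],np.radians(-9.1)))
cv2.imwrite("pics/w7.png",robot.read_camera("wrist")[:,:,::-1])
E
```

```text
[ 0.55768879 -0.25246     0.23665517] 0.09204708188748026
(array([ 0.3366, -0.0014, -0.0038,  0.0031]), np.float64(0.18755011619375803))
```

View pics/w7.png

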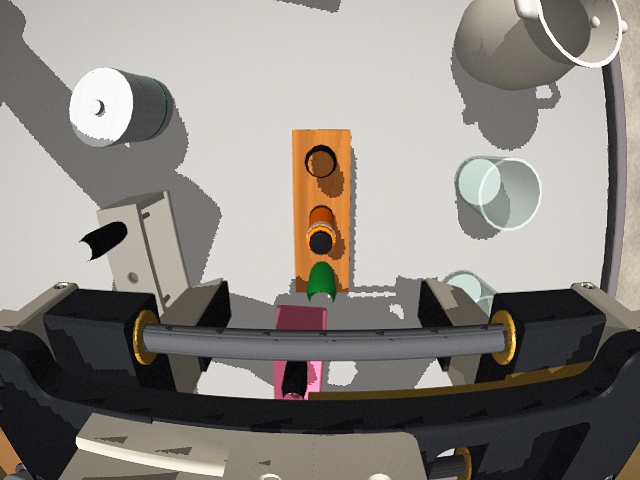

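```bash

python3 - <<'E'
from h import *
o=robot.observe();print(wback(o,[320.5,242],.158),wproj(o,[.5575,-.251,.158]),o["tool_pos"])
E
```

```text
[[ 0.55696001 -0.25004499  0.158     ]] [[321.52177706 243.22124224]] [ 0.55759342 -0.25304845  0.23659455]
```

Call:
move_arm(
  increments=[
    [0.07,-0.001,-0.003,0],
    [0.14,-0.001,-0.003,0],
    [0.21,-0.001,-0.003,0],
    [0.28,-0.001,-0.003,0],
    [0.335,-0.001,-0.003,0],
  ],
)

```text
time: 6.88
tool_pos: [0.5569, -0.2526, 0.101]
tool_rot: [-0.791, 1.571, -2.52]
contact_force: [0.1, -0.4, 0.2]
opening: 0.0918
```

Call:
move_arm(
  increments=[
    [0,0,0,0],
    [0,0,0,0],
  ],
)

```text
time: 7.12
tool_pos: [0.5577, -0.2524, 0.103]
tool_rot: [1.11, 1.569, -0.618]
contact_force: [-0.5, 0.2, 0.7]
opening: 0.0917
```

```bash

python3 - <<'E'
from h import *
o=robot.observe();print(o["tool_pos"],o["contact_force"])
cv2.imwrite("pics/w8.png",robot.read_camera("wrist")[:,:,::-1])
cv2.imwrite("pics/s8.png",robot.read_camera("scene")[:,:,::-1])
E
```

```text
[ 0.55772598 -0.25241987  0.10303878] [-0.48551678  0.24239648  0.68436557]
```

View pics/w8.png

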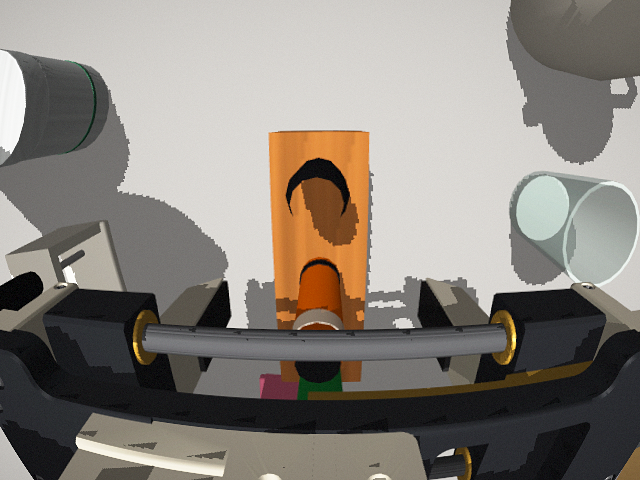

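View pics/s8.png

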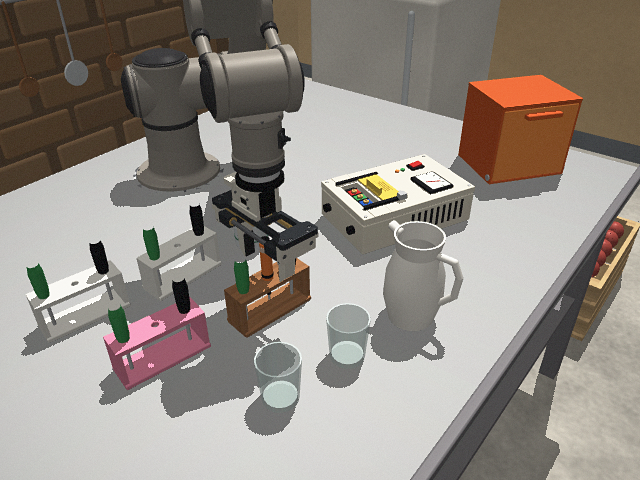

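Call:
move_arm(
  increments=[
    [0.002,-0.001,-0.004,0],
    [0.002,-0.001,-0.004,0],
    [0.002,-0.001,-0.004,0],
    [0.002,-0.001,-0.004,0],
    [0.002,-0.001,-0.004,0],
  ],
  gripper=1,
  squeeze=20,
)

```text
time: 7.85
tool_pos: [0.5571, -0.2499, 0.1011]
tool_rot: [0.375, 1.571, -1.353]
contact_force: [0.6, 0.8, 0.1]
opening: 0.0466
```

Call:
move_arm(
  increments=[
    [0,0,0,0],
    [0,0,0,0],
    [0,0,0,0],
    [0,0,0,0],
    [0,0,0,0],
  ],
)

```text
time: 8.48
tool_pos: [0.5571, -0.2499, 0.1011]
tool_rot: [-0.064, 1.571, -1.792]
contact_force: [-0.2, -0.8, -0.4]
opening: 0.0196
```

```bash

python3 - <<'E'
from h import *
o=robot.observe();print(o["tool_pos"],o["contact_force"],o["torque"],o["opening"])
E
```

```text
[ 0.55707518 -0.24987033  0.10114387] [-0.21206716 -0.8468686  -0.41808981] [ 0.02562837 -0.06263981  0.04095276] 0.01957202480021418
```

Call:
move_arm(
  increments=[
    [-0.05,0,0,0],
    [-0.12,0,0,0],
    [-0.19,0,0,0],
    [-0.26,0,0,0],
    [-0.3,0,0,0],
  ],
)

```text
time: 9.1
tool_pos: [0.5574, -0.25, 0.2226]
tool_rot: [1.147, 1.569, -0.581]
contact_force: [0.2, 0.6, -0.6]
opening: 0.0198
```

Call:
move_arm(
  increments=[
    [0,0,0,0],
    [0,0,0,0],
  ],
)

```text
time: 9.35
tool_pos: [0.5566, -0.2496, 0.2198]
tool_rot: [-1.929, 1.569, 2.627]
contact_force: [0.4, -0.3, -2.1]
opening: 0.0197
```

```bash

python3 - <<'E'
from h import *
o=robot.observe();print(o["tool_pos"],o["contact_force"],o["torque"],o["opening"])
cv2.imwrite("pics/s9.png",robot.read_camera("scene")[:,:,::-1]);cv2.imwrite("pics/t9.png",robot.read_camera("top")[:,:,::-1])
cv2.imwrite("pics/w9.png",robot.read_camera("wrist")[:,:,::-1])
print(inc([.5098,.0725,.24],np.radians(-9)))
tip=o["tool_pos"]-[0,0,.0761]; print(proj("scene",tip),proj("scene",tip+[0,0,.133]),proj("scene",tip+[0,0,.05]))
E
```

```text
[ 0.55656605 -0.2495634   0.21977339] [ 0.36147137 -0.26300722 -2.1116008 ] [-0.00654317 -0.06643676  0.03746168] 0.019676943378799668
(array([-4.920e-02, -2.416e-01, -7.771e-01,  2.000e-04]), np.float64(0.013724303141759393))
[265.66225699 244.9389511 ] [260.40425314 174.46779327] [263.78888012 219.83074631]
```

View pics/s9.png

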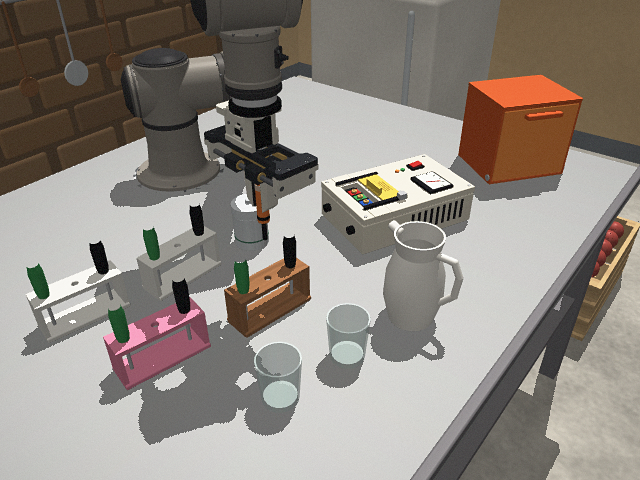

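View pics/w9.png

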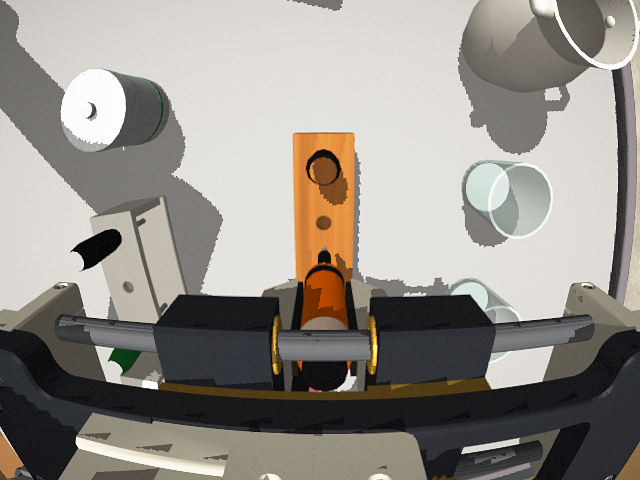

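The tester came out and hangs upright, with its tip at scene (265,241) and wrist (324,252). Carrying it across to above the red terminal.

Call:
move_arm(
  increments=[
    [-0.03,-0.03,-0.1,0],
    [-0.05,-0.08,-0.24,0],
    [-0.05,-0.12,-0.38,0],
    [-0.05,-0.16,-0.52,0],
    [-0.05,-0.2,-0.64,0],
  ],
)

```text
time: 10.12
tool_pos: [0.5174, 0.0175, 0.2407]
tool_rot: [-1.715, 1.57, 2.841]
contact_force: [0.4, 0.1, -2.1]
opening: 0.0195
```

Call:
move_arm(
  increments=[
    [0,-0.02,-0.07,0],
    [0,-0.042,-0.12,0],
    [0,-0.042,-0.137,0],
    [0,-0.042,-0.137,0],
  ],
)

```text
time: 10.62
tool_pos: [0.5102, 0.0721, 0.2408]
tool_rot: [-0.449, 1.57, -2.176]
contact_force: [-0.8, 0.1, -0.1]
opening: 0.0196
```

```bash

python3 - <<'E'
from h import *
o=robot.observe();print(o["tool_pos"],o["tool_rot"],o["contact_force"],o["opening"])
w=robot.read_camera("wrist")[:,:,::-1]
cv2.imwrite("pics/w10.png",w)
cv2.imwrite("pics/w10c.png",cv2.resize(w[180:330,240:420],None,fx=4,fy=4,interpolation=cv2.INTER_CUBIC))
print(inc([.5098,.0725,.24],np.radians(-9)))
for n,p in(("live",[.5098,.0725,.087]),("tip",o["tool_pos"]-[0,0,.0761]),("shoulder",o["tool_pos"]-[0,0,.0261])):print(n,wproj(o,p))
E
```

```text
[0.51022141 0.07207331 0.24084259] [-0.44905089  1.57032223 -2.17628543] [-0.78005759  0.09293584 -0.11985032] 0.019568125407161054
(array([ 0.0022, -0.0015, -0.0019,  0.    ]), np.float64(0.00041082838785340214))
live [[322.09979066 218.22851354]]
tip [[322.27576523 247.30068761]]
shoulder [[321.88773279 276.91160908]]
```

View pics/w10.png

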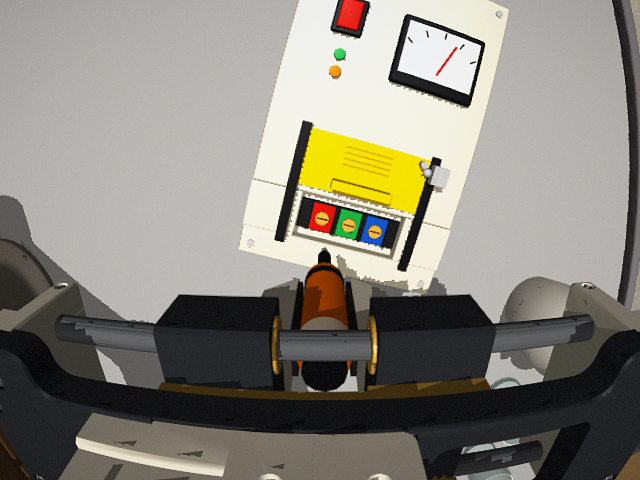

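View pics/w10c.png

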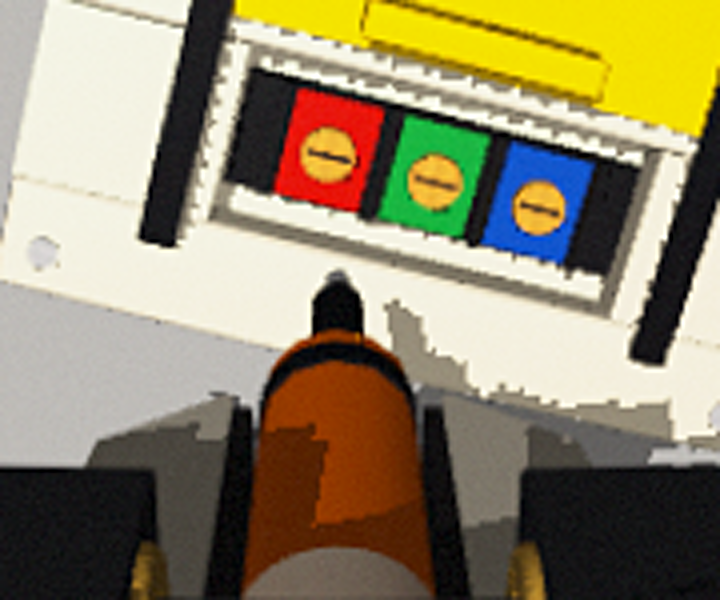

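Call:
move_arm(
  increments=[
    [0.04,-0.005,-0.004,0],
    [0.08,-0.005,-0.004,0],
    [0.12,-0.005,-0.004,0],
    [0.15,-0.005,-0.004,0],
    [0.16,-0.005,-0.004,0],
  ],
)

```text
time: 11.3
tool_pos: [0.5082, 0.0735, 0.1764]
tool_rot: [-1.253, 1.57, -2.982]
contact_force: [-0.0, 0.8, -0.5]
opening: 0.0193
```

Call:
move_arm(
  increments=[
    [0,0,0,0],
    [0,0,0,0],
  ],
)

```text
time: 11.55
tool_pos: [0.5087, 0.0741, 0.1777]
tool_rot: [1.666, 1.57, -0.062]
contact_force: [0.3, -0.5, -1.1]
opening: 0.0198
```

```bash

python3 - <<'E'
from h import *
o=robot.observe();print(o["tool_pos"],o["tool_rot"],o["contact_force"],o["opening"])
w=robot.read_camera("wrist")[:,:,::-1]
cv2.imwrite("pics/w11c.png",cv2.resize(w[180:330,240:420],None,fx=4,fy=4,interpolation=cv2.INTER_CUBIC))
for n in("scene","top"):cv2.imwrite(f"pics/{n}11.png",robot.read_camera(n)[:,:,::-1])
for n,p in(("live",[.5098,.0725,.087]),("tip",o["tool_pos"]-[0,0,.0761])):print(n,wproj(o,p),proj("scene",p))
E
```

```text
[0.50867036 0.07409614 0.17768323] [ 1.66615362  1.56966273 -0.0615396 ] [ 0.2851375  -0.47835237 -1.09559165] 0.019766378417946207
live [[324.13344951 242.63905179]] [354.44799145 190.27994632]
tip [[322.12298108 247.35894789]] [354.66090134 183.83973155]
```

View pics/w11c.png

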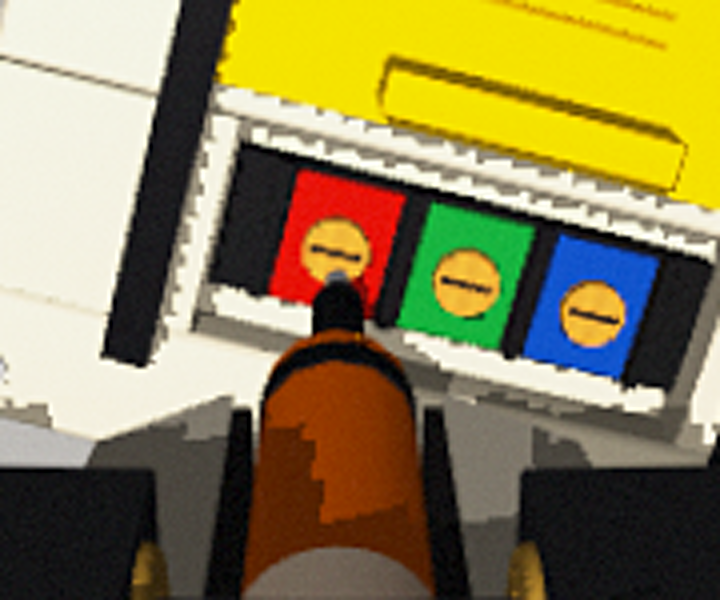

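```bash

python3 - <<'E'
import cv2
s=cv2.imread("pics/scene11.png");cv2.imwrite("pics/s11c.png",cv2.resize(s[130:230,310:430],None,fx=6,fy=6,interpolation=cv2.INTER_CUBIC))
E
```

```text
(no output)
```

View pics/s11c.png

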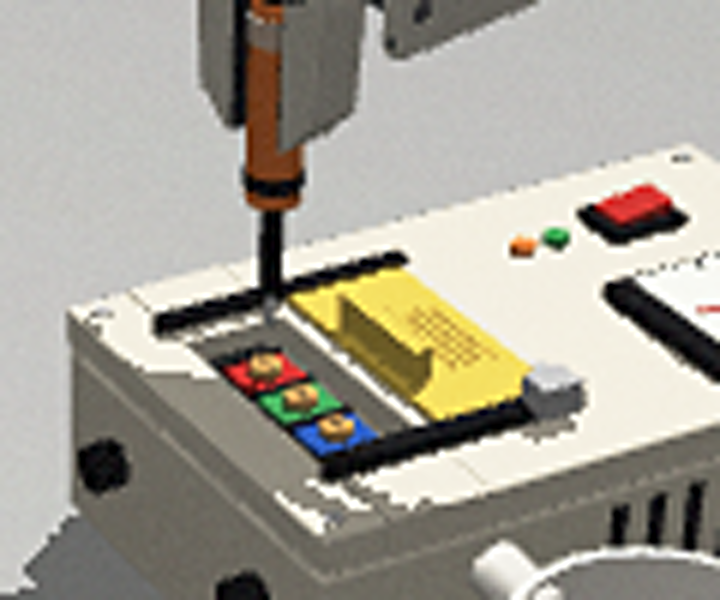

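The tip is lined up over the red screw: in the wrist crop the tip is at (338,275) and the screw at (337,251), and it falls on the tip's axis once lowered. The scene view agrees. I'll lower slowly and watch the force.

Call:
move_arm(
  increments=[
    [0.01,0,0,0],
    [0.018,0,0,0],
    [0.025,0,0,0],
    [0.031,0,0,0],
    [0.036,0,0,0],
  ],
)

```text
time: 12.32
tool_pos: [0.5083, 0.0741, 0.1626]
tool_rot: [-0.344, 1.571, -2.072]
contact_force: [0.1, 0.3, -0.2]
opening: 0.0197
```

Call:
move_arm(
  increments=[
    [0,0,0,0],
    [0,0,0,0],
  ],
)

```text
time: 12.58
tool_pos: [0.5083, 0.0741, 0.1628]
tool_rot: [1.108, 1.571, -0.619]
contact_force: [-0.2, -0.5, -0.9]
opening: 0.0195
```

```bash

python3 - <<'E'
from h import *
F=[];Z=[]
for i in range(4):
    o=robot.observe();F.append(o["contact_force"]);Z.append(o["tool_pos"]);w=robot.read_camera("wrist")[:,:,::-1]
print(np.round(F,2),np.mean(Z,0))
cv2.imwrite("pics/w12c.png",cv2.resize(w[180:330,240:420],None,fx=4,fy=4,interpolation=cv2.INTER_CUBIC))
s=robot.read_camera("scene")[:,:,::-1];cv2.imwrite("pics/s12c.png",cv2.resize(s[130:230,310:430],None,fx=6,fy=6,interpolation=cv2.INTER_CUBIC))
E
```

```text
[[-0.23 -0.53 -0.89]
 [-0.61 -0.78  1.06]
 [ 1.24 -0.82  0.11]
 [ 0.33 -0.11 -0.25]] [0.50831933 0.0741395  0.16284008]
```

View pics/w12c.png

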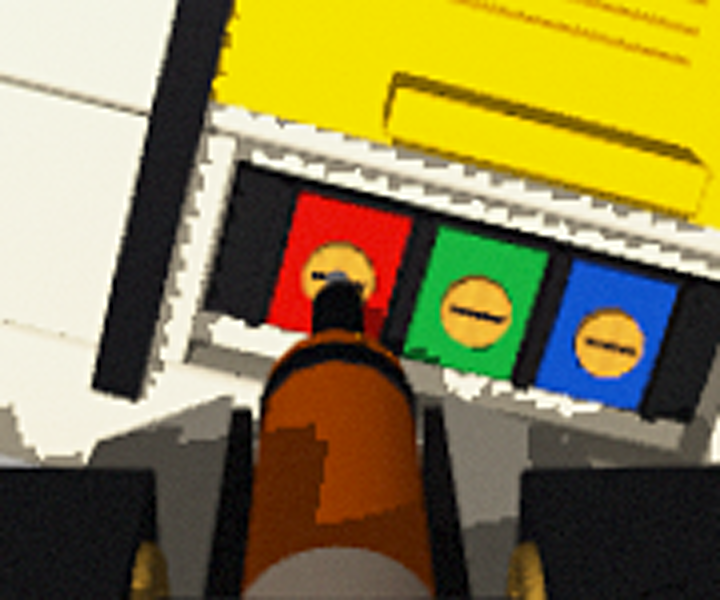

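View pics/s12c.png

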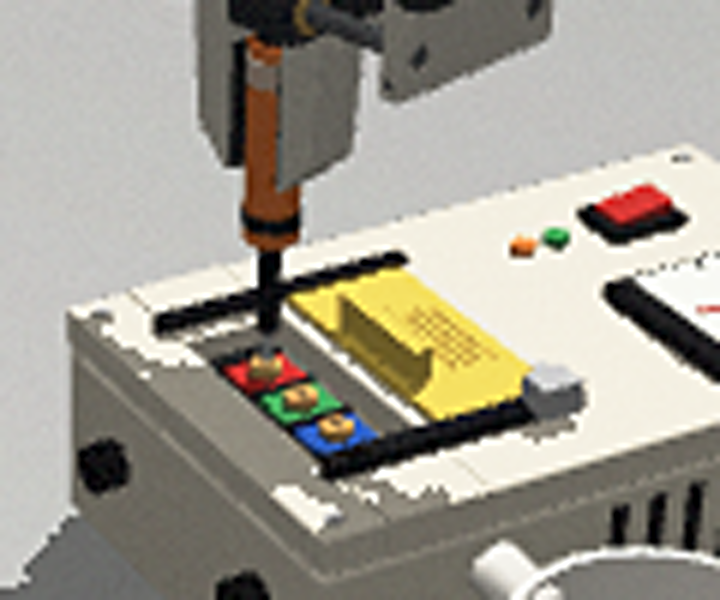

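Call:
move_arm(
  increments=[
    [0.002,0,0,0],
    [0.005,0,0,0],
    [0.008,0,0,0],
    [0.01,0,0,0],
    [0.01,0,0,0],
  ],
)

```text
time: 13.45
tool_pos: [0.5083, 0.0741, 0.1588]
tool_rot: [1.126, 1.571, -0.602]
contact_force: [-0.4, -0.3, 2.5]
opening: 0.0196
```

```bash

python3 - <<'E'
from h import *
F=[];Z=[]
for i in range(10):
    o=robot.observe();F.append(o["contact_force"]);Z.append(o["tool_pos"]);w=robot.read_camera("wrist")[:,:,::-1]
print(np.round(F,2)[:,2],np.mean(F,0),np.mean(Z,0))
cv2.imwrite("pics/w13c.png",cv2.resize(w[180:330,240:420],None,fx=4,fy=4,interpolation=cv2.INTER_CUBIC))
s=robot.read_camera("scene")[:,:,::-1];cv2.imwrite("pics/s13c.png",cv2.resize(s[130:230,310:430],None,fx=6,fy=6,interpolation=cv2.INTER_CUBIC))
E
```

```text
[2.48 0.93 1.48 2.08 1.54 1.01 1.26 1.62 1.74 0.97] [-0.48250642  0.07216622  1.51114709] [0.50833195 0.07412498 0.15876812]
```

View pics/w13c.png

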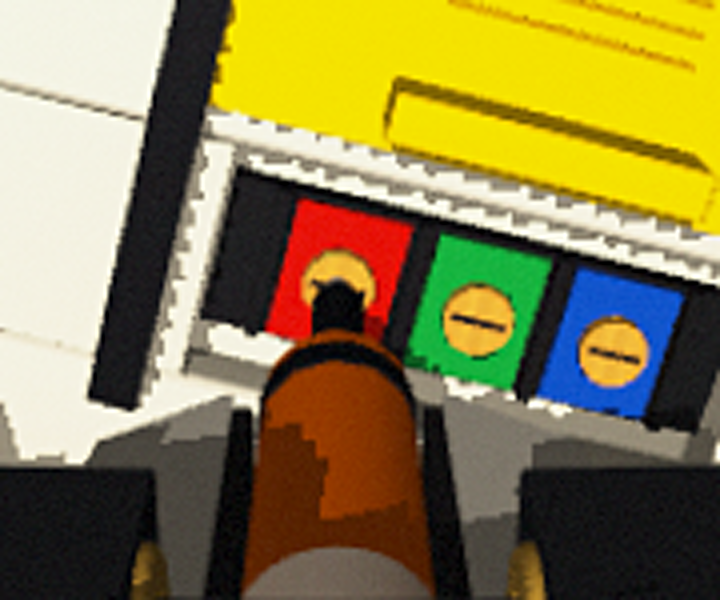

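View pics/s13c.png

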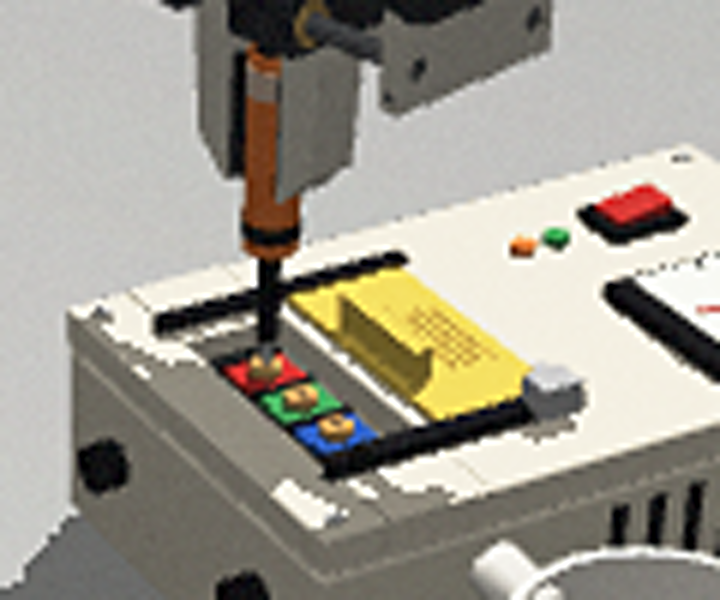

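Call:
move_arm(
  increments=[
    [0,0,0,0],
    [0,0,0,0],
    [0,0,0,0],
    [0,0,0,0],
    [0,0,0,0],
  ],
)

```text
time: 14.62
tool_pos: [0.5083, 0.0741, 0.1587]
tool_rot: [0.353, 1.571, -1.374]
contact_force: [-0.3, 0.9, 1.3]
opening: 0.0196
```

```bash

python3 - <<'E'
from h import *
F=[];Z=[]
for i in range(8):
    o=robot.observe();F.append(o["contact_force"]);Z.append(o["tool_pos"]);s=robot.read_camera("top")[:,:,::-1]
print(o["time"],np.mean(F,0),np.mean(Z,0),np.std(Z,0),o["opening"])
cv2.imwrite("pics/top14.png",s)
print(robot.hand_in())
E
```

```text
14.975 [-0.19504133 -0.1240956   1.43651973] [0.50832033 0.07412804 0.15873189] [8.10001236e-06 1.07721960e-05 1.38948368e-05] 0.020316056660488777
the job is handed in; nothing more can be done
None
```

View pics/top14.png

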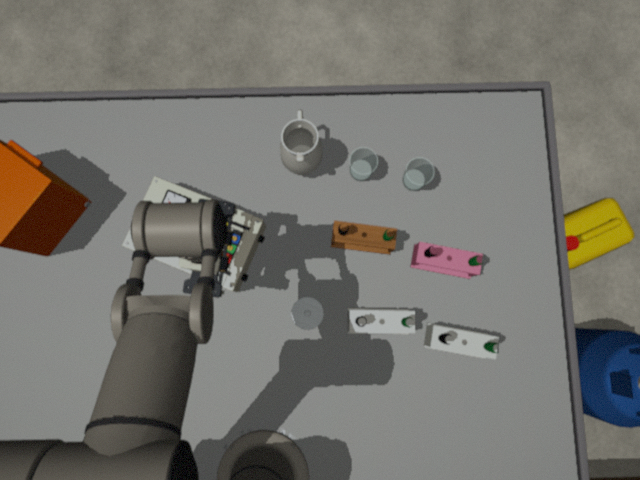

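I pushed the yellow cover open and handed in at about 15 s, holding the orange tester upright with its tip pressing the red live terminal's screw. No verdict is reported, so these are my own last checks:

- **Cover:** it went to its hard stop, where the push rose to about 15 N. The rib measured 49 mm of travel, and it stayed put after I backed off, with its pin past the spring ball.
- **Tester placement:** in the wrist picture the tip sits on the screw's centre, within about 1–2 mm. That is near the roughly 2 mm accuracy of the camera calibration. The tool was steady to about 0.01 mm.
- **Tip pressure:** the steady push is about 1.4–1.5 N, or roughly 2.2 N on the screw once the pen's weight is added. I worked out about 4 of the 9 mm pressed in from heights and force; I did not measure it directly.
- **Surroundings:** the last top picture shows the jug, both tumblers and the tea tin where they started. Nothing was seen touching the blue or green terminals.

The only disagreement was between the fixed cameras and the wrist camera, which differed by up to 7 mm on the stabiliser's position. I used the wrist camera and confirmed it by the contacts.

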